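# Rebuild the cooler on the green board

### The job

Rebuild the processor cooler on the green circuit board, leaving the blue board bare: on the green board's processor lay the copper plate, then stand the finned heatsink on it, then the fan, then the red guard on top. Centre each part on the one below, flat and squared up with the board, set it down rather than dropping it, and let go of it before fetching the next. Do not disturb the screwdriver, the drive or the memory stick.

Things in the scene. Friction and masses are not known exactly. Their poses are not given: they have to be found in the camera images.
- green_board: Green circuit board, fixed, 140 (x) x 130 (y) mm, top 10 mm above the bench. Processor: bright 36 mm square, its top 13 mm above the bench, inside a thin white 60 mm outline. Origin: at bench level under the processor's centre, z up; the board spans x -60 to 80, y -65 to 65 mm. Sockets along the +x edge (x 66 to 79 mm) are 20 mm above the bench; all else is lower than the processor.
- blue_board: Blue circuit board, fixed, the same in every size and in its origin and axes as the green one, also with a bare processor. Not to be built on.
- copper_plate: Loose copper-coloured square plate, 46 x 46 mm, 8 mm thick, about 0.15 kg, lying flat on the bench. Origin: centre of its underside, z up; x and y along its edges.
- heatsink: Loose aluminium heatsink, 50 x 50 mm, 25 mm high, about 0.11 kg: a 6 mm base with seven thin upright fins running along its x, standing base down on the bench. Origin: centre of its underside, z up; x and y along its edges. It can be gripped across x or y.
- fan: Loose square cooling fan, black frame 50 x 50 mm, 20 mm high, with white hub and blades, about 0.05 kg, lying flat on the bench, right side up. Origin: centre of its underside, z up; x and y along its edges.
- guard: Loose red plastic fan guard, a flat square frame with a grid, 50 x 50 mm, 8 mm thick, about 0.03 kg, lying flat on the bench, right side up. Origin: centre of its underside, z up; x and y along its edges.
- screwdriver: Screwdriver lying at the far side of the bench, pointing roughly sideways (its length along its own x), under 40 mm high. Bystander.
- drive: Flat dark storage drive, 100 x 70 x 9 mm, with a pale label, lying at the far side. Origin: centre of its underside. Bystander.
- memory_stick: Memory stick, a black strip 133 x 31 x 5 mm with grey chips, lying at the far side. Origin: centre of its underside, x along its length. Bystander.
There are look-alikes about, which are no part of the job. Several things have the shape of the guard; the one meant has the colours described above.

How it is judged (in metres and radians):
On the way, in this order (a step that is already met when the one before it is completed fails the run):
1. the copper plate lies centred, flat and square on the green board's processor, released (horizontal distance between copper_plate and green_board below 0.008 m and z of copper_plate in the frame of green_board between 0.01 and 0.016 m and angle between copper_plate's own z axis and vertical below 0.1 rad and (angle between the x axis of copper_plate and the x axis of green_board, either way round below 0.2 rad or angle between the x axis of copper_plate and the y axis of green_board, either way round below 0.2 rad) and linear speed of copper_plate below 0.02 m/s and contact force between the fingers and copper_plate below 0.2 N), for 0.2 s.
2. the heatsink lies centred, flat and square on the copper plate, released (horizontal distance between heatsink and copper_plate below 0.008 m and z of heatsink in the frame of copper_plate between 0.005 and 0.011 m and angle between heatsink's own z axis and vertical below 0.1 rad and (angle between the x axis of heatsink and the x axis of green_board, either way round below 0.2 rad or angle between the x axis of heatsink and the y axis of green_board, either way round below 0.2 rad) and linear speed of heatsink below 0.02 m/s and contact force between the fingers and heatsink below 0.2 N), for 0.2 s.
3. the fan lies centred, flat and square on the heatsink, released (horizontal distance between fan and heatsink below 0.008 m and z of fan in the frame of heatsink between 0.022 and 0.028 m and angle between fan's own z axis and vertical below 0.1 rad and (angle between the x axis of fan and the x axis of green_board, either way round below 0.2 rad or angle between the x axis of fan and the y axis of green_board, either way round below 0.2 rad) and linear speed of fan below 0.02 m/s and contact force between the fingers and fan below 0.2 N), for 0.2 s.
4. the red guard lies centred, flat and square on the fan, released (horizontal distance between guard and fan below 0.008 m and z of guard in the frame of fan between 0.017 and 0.023 m and angle between guard's own z axis and vertical below 0.1 rad and (angle between the x axis of guard and the x axis of green_board, either way round below 0.2 rad or angle between the x axis of guard and the y axis of green_board, either way round below 0.2 rad) and linear speed of guard below 0.02 m/s and contact force between the fingers and guard below 0.2 N), for 0.2 s.
At the end, for the whole second after the job is handed in: Copper plate, heatsink, fan and red guard stand in that order on the green board's processor: each within 8 mm of centre on the one below, seated within 3 mm of height, tilted under 0.1 rad, square to the board within 0.2 rad, released and at rest (all of step 1 and all of step 2 and all of step 3 and all of step 4 and angular speed of each of copper_plate, heatsink, fan, guard below 0.2 rad/s); the robot touches nothing.
It fails at once if a part is let go of high above its place (underside above the bench by more than: copper plate 45, heatsink 55, fan 80, guard 100 mm) ((contact force between the fingers and copper_plate below 0.05 N and height (world z) of copper_plate above 0.045 m) or (contact force between the fingers and heatsink below 0.05 N and height (world z) of heatsink above 0.055 m) or (contact force between the fingers and fan below 0.05 N and height (world z) of fan above 0.08 m) or (contact force between the fingers and guard below 0.05 N and height (world z) of guard above 0.1 m)).
It fails at once if the screwdriver, the drive or the memory stick is moved by more than 15 mm (distance of any of screwdriver, drive, memory_stick from where it was at the start of the episode above 0.015 m).
It also fails if it takes over 112 s, if anything falls off the work surface, if the arm or the gripper's body presses on something with over 40 N, if the wrist force passes 120 N, or if a joint passes its speed limit or range.

### The arm

A 6-joint arm with a two-finger parallel gripper is mounted at the origin on the work surface. World frame = base frame: x ahead of the robot, y to its left, z up, the work surface at z = 0. Lengths are in m, angles in degrees, forces in N, time in s.
With the tool pointing down it reaches from about 0.4 to 0.825 m from the base axis. Payload 7 kg.
Tool frame: the origin (TCP) lies at the very end of the fingers, on their centre line; the grasp point (between the pads) lies 19 mm behind it; z points along the fingers, y is the line along which they close (so a half turn about z gives the same grasp; the last joint's range is limited). The gripper opens to 88 mm and grips with 3 to 60 N. Pads are 19 mm wide; open, the fingers measure 130 mm over their backs; the gripper's body (78 mm by 193 mm) begins 47 mm behind the grasp point.
Start: joints at [-50.415, 20.546, 0.682, 0, -70.136, -16.507], TCP at [0.265, -0.621, 0.227] pointing down, gripper open.
Joint ranges: [-176.03, 176.03], [-82.01, 121.73], [-58.28, 71.71], [-173.87, 95.51], [-174.79, -0.11], [-173.66, 173.66]. Speed limits (degrees/s): [136.94, 136.94, 172.46, 180, 180, 180].

### API

Orientations are given as [roll, pitch, yaw] about the fixed x, y, z axes, in that order (R = Rz(yaw) Ry(pitch) Rx(roll)).
In Python, from plant import ctrl, cams, workorder gives the robot as it stands.
- The arm moves only by the tool play_rows, never from a script. Its argument "motion" is a list of rows, each an object of numbers: "x", "y", "z": the shift along the tool's x, y, z normalised to -1 to 1, where 1 is 0.025 m; "rx", "ry", "rz": the turn, a rotation vector about the tool's x, y, z normalised to -1 to 1, where 1 is 4 degrees. A call has 1 to 20 rows; each row shifts and turns the commanded pose from where the row before left it, along the tool's axes as they then stand; what a row does not reach is not made up. A row lasts 1/8 s, in which the tool goes at most 62.5 mm and 10.7 degrees, less where a joint would pass 70% of its speed; a pose out of reach is approached as far as the arm can. A call with a number of a shift or a turn outside -1 to 1 is refused whole. A call with a gripper value outside its range is refused whole. "fingers" is the opening, from -1 (shut) to 1 (fully open), set as the call begins (left out, the last holds). The fingers move at their own pace and stop on an object; the grip force is fixed at half the most. Time passes only in rows, so rows that do not move let the fingers close. It gives the time, the measured TCP pose, the force, the opening and the grip force at its end, in the units of the state.
- ctrl.get_obs(): the state, without advancing time (a new reading comes with each control period).
- cams.snapshot(name): name is "side" or "top"; returns the picture (384x512x3 uint8, blue, green, red); there is no depth.
- cams.get_calibration(name): a dict with "vertical_fov" (degrees; the focal length in pixels is half the picture's height over the tangent of half this angle, whatever the lens; pixels are square), "cx", "cy" (the principal point, pixels), "k1" (the pictures are not rectified: a ray, as slopes to the right and down, at radius r is drawn at 1 + k1 r^2 times it, then the intrinsics apply), "position" and "rotation" of the camera in the world. Camera axes: x right, y up, looking along -z (the intrinsics and any distortion apply to the point x, -y, -z); pixel columns grow to the right and rows downward; lengths in m; the calibration is good to about 2 mm. A picture is of the moment at which its call begins. get_calibration takes no time and is no camera call.
- workorder.close_job(): hands the job in; it is judged then, once.
The state is a dict: "clock": time; "joint_pos": joint angles; "qvel": joint speeds; "tau": joint torques, N m; "tool_pos": TCP position; "orientation": TCP orientation; "force": force on the tool from outside, world axes, zero at the start; "moment": the same for the moment, N m; "opening": finger opening in m; "gripper_force": force on a finger pad.
Only numpy, scipy, OpenCV 4.12 (cv2) and the standard library are available. Lean on these libraries where they do the work, as an engineer would, in place of code of your own. Each camera call takes 0.05 s, during which the arm holds its last target. There are 200 camera calls.

## Working session

There is one attempt and no reset: what is moved stays moved. The work goes in short steps, Python scripts to look and compute and a tool call to move; the robot and the scene stay as the last step left them, time stands still between calls to the robot, and variables do not carry over. Pictures are saved under pics/ and viewed, at most 14 in all, crops included, and the job is handed in when it is done.

Besides the shell and the picture viewer there is one more tool, called after "Emit:" in YAML: its name, and indented under it one key for each argument. play_rows: Moves the arm, as the interface text tells. Its arguments: {"type":"object","properties":{"motion":{"type":"array"},"fingers":{"type":"number"}},"required":["motion"]}

```bash
mkdir -p pics; ls
python3 - <<'E'
from plant import ctrl,cams
import cv2
print(ctrl.get_obs())
for n in("top","side"):
    print(cams.get_calibration(n)); cv2.imwrite(f"pics/{n}0.png",cams.snapshot(n))
E
```

```text
pics
{'clock': 0.0, 'joint_pos': array([-5.04147435e+01,  2.05916388e+01,  6.34840484e-01, -2.14620679e-02,
       -7.01385168e+01, -1.65049603e+01]), 'qvel': array([-0.13957247,  0.01516451,  0.03157668,  0.07269791, -0.01700739,
        0.01820527]), 'tau': array([ 4.52547274e-04, -5.82719135e+01,  2.93052649e+01,  6.99710011e+00,
        6.86355546e-03, -1.64143175e-04]), 'tool_pos': array([ 0.26437633, -0.6205268 ,  0.2256243 ]), 'orientation': array([ 1.79902880e+02, -7.73716980e-03, -1.56927006e+02]), 'force': array([ 0.8442572 , -1.17372609, -0.72152928]), 'moment': array([-0.00716653,  0.02810224,  0.00425486]), 'gripper_force': 0.0, 'opening': 0.087622604245286}
{'vertical_fov': 53.97192089803428, 'cx': 259.68618131763213, 'cy': 187.9096668580241, 'k1': -0.0036929790470776064, 'position': array([0.50300907, 0.0106361 , 0.87650179]), 'rotation': array([  4.54006699,  -0.31497849, -90.30562542])}
{'vertical_fov': 45.5195132881773, 'cx': 260.0121751683782, 'cy': 189.20852058006824, 'k1': -0.051615604414820965, 'position': array([-0.15981504,  0.74425274,  0.83405207]), 'rotation': array([  53.02606447,   -0.37367376, -135.13226923])}
```

View pics/top0.png

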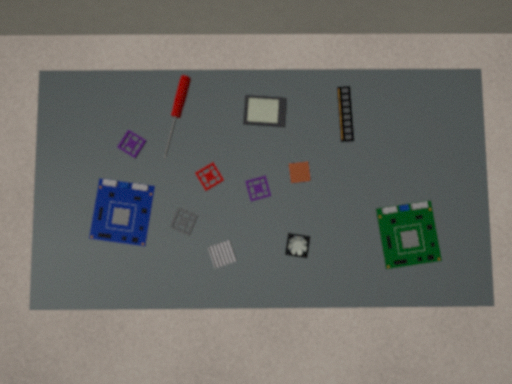

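View pics/side0.png

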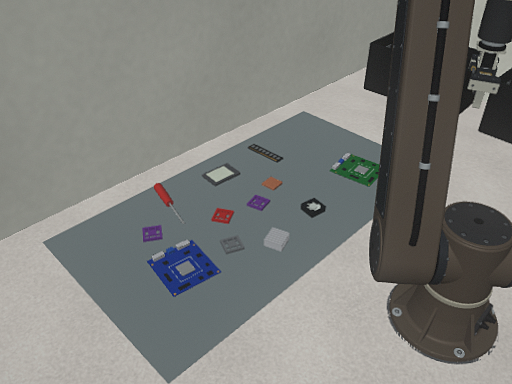

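```bash
cat > h.py <<'E'
import numpy as np, cv2
from scipy.spatial.transform import Rotation as Rot
from scipy.optimize import minimize
from plant import ctrl,cams
def proj(P,c):
    q=(np.asarray(P,float)-c["position"])@Rot.from_euler("xyz",c["rotation"],degrees=True).as_matrix()
    s=np.c_[q[:,0],-q[:,1]]/-q[:,2:]; s*=1+c["k1"]*(s**2).sum(1,keepdims=True)
    return s*(192/np.tan(np.radians(c["vertical_fov"]/2)))+[c["cx"],c["cy"]]
def unproj(uv,z,c):
    f=lambda p: ((proj([[p[0],p[1],z]],c)[0]-uv)**2).sum()
    return minimize(f,[.5,0],method="Nelder-Mead",options=dict(xatol=1e-5,fatol=1e-6)).x
def mask(img,uv,half,thr=None,ref=None,S=8,block=None):
    """upsampled mask of what differs from the local background (border median)"""
    u,v=np.round(uv).astype(int); p=img[v-half:v+half,u-half:u+half].astype(float)
    b=np.median(np.r_[p[0],p[-1],p[:,0],p[:,-1]],0)
    d=np.linalg.norm(p-b,axis=2); d=cv2.resize(d,None,fx=S,fy=S,interpolation=cv2.INTER_CUBIC)
    return d,(u-half,v-half)
def fitbox(m,off,c,box,z0,z1,x0,S=8):
    """m: bool mask; box xmin,xmax,ymin,ymax; fit x,y,yaw(rad) by silhouette IoU"""
    a,b,e,f=box; B=np.array([[x,y,z] for x in(a,b) for y in(e,f) for z in(z0,z1)])
    def cost(q):
        cs,sn=np.cos(q[2]),np.sin(q[2]); W=B.copy()
        W[:,0]=q[0]+cs*B[:,0]-sn*B[:,1]; W[:,1]=q[1]+sn*B[:,0]+cs*B[:,1]
        uv=(proj(W,c)-off+.5)*S-.5
        h=cv2.convexHull(uv.astype(np.float32)); r=np.zeros(m.shape,np.uint8)
        cv2.fillConvexPoly(r,np.round(h*16).astype(np.int32),1,shift=4); r=r>0
        return 1-(r&m).sum()/(r|m).sum()
    best=None
    for yaw in (x0[2]+np.radians(np.arange(-45,45,15)) if len(x0)>2 and x0[2]==0 else [x0[2]]):
        s=np.array([x0[0],x0[1],yaw]); sim=np.array([s,s+[.006,0,0],s+[0,.006,0],s+[0,0,.15]])
        o=minimize(cost,s,method="Nelder-Mead",options=dict(initial_simplex=sim,xatol=1e-5,fatol=1e-5))
        if best is None or o.fun<best.fun: best=o
    return best.x,best.fun
def go(x,y,yaw=None,z=None):
    """units to target from the measured pose; rz first, then x,y in the turned tool frame"""
    o=ctrl.get_obs(); t=o["tool_pos"]; y0=o["orientation"][2]
    if yaw is None: yaw=y0
    dy=(yaw-y0+90)%180-90; yaw=y0+dy; c,s=np.cos(np.radians(yaw)),np.sin(np.radians(yaw))
    dx,dyy=x-t[0],y-t[1]
    print("clock %.2f pos %s ori %s"%(o["clock"],t.round(4),o["orientation"].round(2)),"j",o["joint_pos"].round(0),"F",o["force"].round(1),"open %.4f"%o["opening"])
    print("rz total %.2f  x %.2f y %.2f"%(-dy/4,(c*dx+s*dyy)/.025,(s*dx-c*dyy)/.025),"" if z is None else "z %.2f"%((t[2]-z)/.025))
E
cat > meas.py <<'E'
from h import *
import sys
c=cams.get_calibration("top"); img=cv2.imread("pics/top0.png")
H=.025
T=dict(copper=((300,172),.046,.008,40),heatsink=((222,254),.05,.025,40),fan=((298,245),.05,.02,40),guard=((209,177),.05,.008,40))
for n,(uv,w,h,thr) in T.items():
    d,off=mask(img,uv,19); m=d>0.45*np.percentile(d,93)
    m=cv2.morphologyEx(m.astype(np.uint8),cv2.MORPH_CLOSE,np.ones((61,61)))>0
    x,f=fitbox(m,off,c,(-w/2,w/2,-w/2,w/2),0,h,[*unproj(uv,h,c),0])
    print(n,x[:2].round(4),"yaw %.1f"%np.degrees(x[2]),"1-IoU %.3f"%f)
    cv2.imwrite(f"pics/m_{n}.png",m*255)
# board: green hue mask; sockets ignored by fitting the outline
u,v=409,235; p=img[v-50:v+50,u-50:u+50]; P=cv2.resize(p,None,fx=8,fy=8,interpolation=cv2.INTER_CUBIC).astype(int)
m=(P[:,:,1]-P[:,:,2]>30)&(P[:,:,1]-P[:,:,0]>15)
m=cv2.morphologyEx(m.astype(np.uint8),cv2.MORPH_CLOSE,np.ones((121,121)))>0
x,f=fitbox(m,(u-50,v-50),c,(-.06,.08,-.065,.065),0,.01,[*unproj((410,240),.01,c),.1])
print("board",x[:2].round(4),np.degrees(x[2]),f)
q=img[228:252,398:422]; Q=cv2.resize(q,None,fx=8,fy=8,interpolation=cv2.INTER_CUBIC).astype(int)
m2=Q[:,:,2]>115; n,l,st,ce=cv2.connectedComponentsWithStats(m2.astype(np.uint8)); k=l[96,96]; print(st[k])
x2,f2=fitbox(l==k,(398,228),c,(-.018,.018,-.018,.018),.0129,.013,[*unproj((410,240),.013,c),x[2]])
print("cpu",x2[:2].round(4),np.degrees(x2[2]),f2)
big=cv2.resize(img[60:275,80:450],None,fx=2.1,fy=2.1,interpolation=cv2.INTER_CUBIC); cv2.imwrite("pics/big.png",big)
E
python3 meas.py
```

```text
copper [ 0.6094 -0.0867] yaw 6.1 1-IoU 0.022
heatsink [0.4227 0.0928] yaw -71.0 1-IoU 0.074
fan [ 0.4409 -0.0794] yaw -9.0 1-IoU 0.023
guard [0.6006 0.1229] yaw -59.3 1-IoU 0.019
board [ 0.4546 -0.3362] 7.81947452258209 0.11329931082613631
[    0     0   192   192 36864]
cpu [ 0.4485 -0.3341] 13.156855069115771 0.55615234375[ WARN:0@1.550] global loadsave.cpp:1063 imwrite_ Unsupported depth image for selected encoder is fallbacked to CV_8U.
```

```bash
cat > meas2.py <<'E'
from h import *
c=cams.get_calibration("top"); img=cv2.imread("pics/top0.png")
d,off=mask(img,(409,235),46); print(np.percentile(d,[20,50,80]))
for t in (25,35):
    m=cv2.morphologyEx((d>t).astype(np.uint8),cv2.MORPH_CLOSE,np.ones((81,81)))>0
    x,f=fitbox(m,off,c,(-.06,.08,-.065,.065),0,.012,[*unproj((410,240),.01,c),.1])
    print("board",x[:2].round(4),np.degrees(x[2]),f)
print(img[239,395:425])
q=img[225:255,394:424].astype(float); Q=cv2.resize(q,None,fx=8,fy=8,interpolation=cv2.INTER_CUBIC).min(2)
for t in (75,100,125):
    n,l,st,ce=cv2.connectedComponentsWithStats((Q>t).astype(np.uint8)); k=l[120,128]
    x2,f2=fitbox(l==k,(394,225),c,(-.018,.018,-.018,.018),.0129,.013,[*unproj((410,240),.013,c),x[2]])
    print("cpu",t,st[k],x2[:2].round(4),np.degrees(x2[2]),f2)
big=cv2.resize(img,None,fx=4,fy=4,interpolation=cv2.INTER_CUBIC)
def draw(X,Y,yaw,b,h):
    a=np.radians(yaw); P=[[X+np.cos(a)*u-np.sin(a)*v,Y+np.sin(a)*u+np.cos(a)*v,h] for u,v in((b[0],b[2]),(b[1],b[2]),(b[1],b[3]),(b[0],b[3]))]
    cv2.polylines(big,[np.int32((proj(P,c)+.5)*4-.5)],True,(0,255,255),1)
s=(-.025,.025,-.025,.025)
draw(.6094,-.0867,6.1,(-.023,.023,-.023,.023),.008);draw(.4227,.0928,-71,s,.025);draw(.4409,-.0794,-9,s,.02);draw(.6006,.1229,-59.3,s,.008)
draw(x[0],x[1],np.degrees(x[2]),(-.06,.08,-.065,.065),.01);draw(x[0],x[1],np.degrees(x[2]),(-.018,.018,-.018,.018),.013);
W=lambda u,v,h:cv2.resize(big[(v-h)*4:(v+h)*4,(u-h)*4:(u+h)*4],(266,266))
cv2.imwrite("pics/ov.png",np.vstack([np.hstack([W(300,172,20),W(222,254,20),W(298,245,20)]),np.hstack([W(209,177,20),W(409,235,44),W(409,240,20)])]))
E
python3 meas2.py
```

```text
[ 2.7882402   6.23545492 99.44894623]
board [ 0.4537 -0.3371] 8.073846539624698 0.022825881097088496
board [ 0.4541 -0.3365] 7.887324317780913 0.10329145413947538
[[ 43  79  31]
 [ 51  86  46]
 [ 41  79  32]
 [ 30  72  17]
 [ 26  70  10]
 [ 36  73  25]
 [ 57  79  56]
 [ 83  93  87]
 [100 102 103]
 [ 98 101 102]
 [ 97 100 101]
 [ 94  98 101]
 [ 95 100 100]
 [ 95  99 100]
 [ 99  99  99]
 [ 95 100 101]
 [ 99 103 103]
 [ 97  99 101]
 [ 94 100  98]
 [ 95  99  98]
 [ 98  99 101]
 [ 97  99  98]
 [ 86  97  89]
 [ 61  82  60]
 [ 32  70  23]
 [ 24  71   5]
 [ 38  78  31]
 [ 49  83  40]
 [ 46  81  39]
 [ 27  74  17]]
cpu 75 [   56    43   141   136 15062] [ 0.454  -0.3356] 10.80478511815637 0.07619106090373284
cpu 100 [    0     0   240   240 57436] [ 0.4542 -0.3402] 14.090636904386116 0.7187168933117978
cpu 125 [    0     0   240   240 57600] [ 0.452  -0.3384] 11.37514000509637 0.7163541666666666
```

View pics/ov.png

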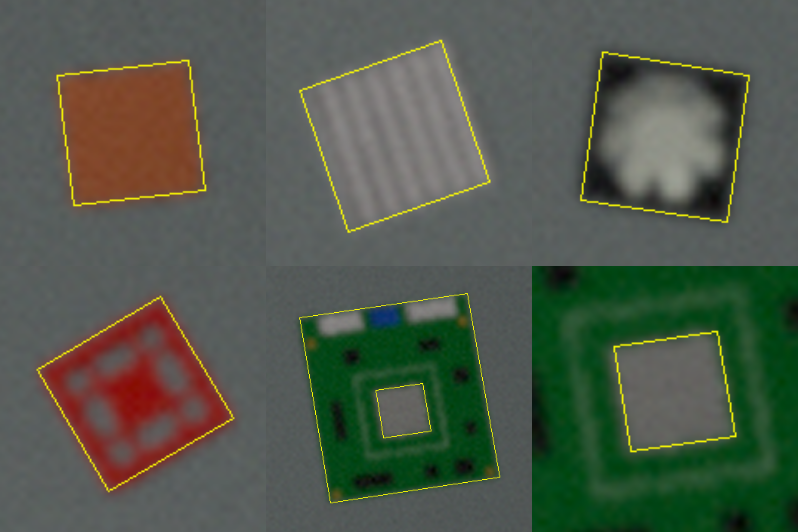

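```bash
python3 -c "
from h import *
go(.6094,-.0867,6.1,.12)"
```

```text
clock 0.10 pos [ 0.2644 -0.6206  0.2257] ori [ 1.7991e+02 -1.0000e-02 -1.5693e+02] j [-50.  21.   1.  -0. -70. -17.] F [-0.6  1.2  0. ] open 0.0877
rz total 4.24  x -15.99 y 19.77 z 4.23
```

Emit:
play_rows:
  motion:
    - {"rz": 0.85,"z": 0.4}
    - {"rz": 0.85,"z": 0.4}
    - {"rz": 0.85,"z": 0.4}
    - {"rz": 0.85,"z": 0.4}
    - {"rz": 0.84,"z": 0.4}
  fingers: 1

```text
$.motion[0]: bad value
```

Emit:
play_rows:
  motion:
    - {"x": -0.4,"y": 0.5}
    - {"x": -0.82,"y": 1}
    - {"x": -0.82,"y": 1}
    - {"x": -0.82,"y": 1}
    - {"x": -0.82,"y": 1}
    - {"x": -0.82,"y": 1}
    - {"x": -0.82,"y": 1}
    - {"x": -0.82,"y": 1}
    - {"x": -0.82,"y": 1}
    - {"x": -0.82,"y": 1}
    - {"x": -0.82,"y": 1}
    - {"x": -0.82,"y": 1}
    - {"x": -0.82,"y": 1}
    - {"x": -0.82,"y": 1}
    - {"x": -0.82,"y": 1}
    - {"x": -0.82,"y": 1}
    - {"x": -0.82,"y": 1}
    - {"x": -0.82,"y": 1}
    - {"x": -0.82,"y": 1}
    - {"x": -0.82,"y": 1}

```text
$.motion[0]: bad value
```

```bash
python3 -c "
from h import *
go(.6094,-.0867,6.1,.003)"
```

```text
clock 0.10 pos [ 0.2644 -0.6206  0.2257] ori [ 1.7991e+02 -1.0000e-02 -1.5693e+02] j [-50.  21.   1.  -0. -70. -17.] F [-0.6  1.2  0. ] open 0.0877
rz total 4.24  x -15.99 y 19.77 z 8.91
```

Emit:
play_rows:
  motion:
    - {"x": 0,"y": 0,"z": 0.4,"rx": 0,"ry": 0,"rz": 0.85}
    - {"x": 0,"y": 0,"z": 0.4,"rx": 0,"ry": 0,"rz": 0.85}
    - {"x": 0,"y": 0,"z": 0.4,"rx": 0,"ry": 0,"rz": 0.85}
    - {"x": 0,"y": 0,"z": 0.4,"rx": 0,"ry": 0,"rz": 0.85}
    - {"x": 0,"y": 0,"z": 0.4,"rx": 0,"ry": 0,"rz": 0.84}
  fingers: 1

```text
clock: 0.72
tool_pos: [0.2644, -0.6207, 0.1757]
orientation: [180.0, -0.0, -174.0]
force: [-0.0, -0.4, -0.9]
opening: 0.0875
gripper_force: 0.0
```

Emit:
play_rows:
  motion:
    - {"x": -0.8,"y": 0.99,"z": 0,"rx": 0,"ry": 0,"rz": 0}
    - {"x": -0.8,"y": 0.99,"z": 0,"rx": 0,"ry": 0,"rz": 0}
    - {"x": -0.8,"y": 0.99,"z": 0,"rx": 0,"ry": 0,"rz": 0}
    - {"x": -0.8,"y": 0.99,"z": 0,"rx": 0,"ry": 0,"rz": 0}
    - {"x": -0.8,"y": 0.99,"z": 0,"rx": 0,"ry": 0,"rz": 0}
    - {"x": -0.8,"y": 0.99,"z": 0,"rx": 0,"ry": 0,"rz": 0}
    - {"x": -0.8,"y": 0.99,"z": 0,"rx": 0,"ry": 0,"rz": 0}
    - {"x": -0.8,"y": 0.99,"z": 0,"rx": 0,"ry": 0,"rz": 0}
    - {"x": -0.8,"y": 0.99,"z": 0,"rx": 0,"ry": 0,"rz": 0}
    - {"x": -0.8,"y": 0.99,"z": 0,"rx": 0,"ry": 0,"rz": 0}
    - {"x": -0.8,"y": 0.99,"z": 0,"rx": 0,"ry": 0,"rz": 0}
    - {"x": -0.8,"y": 0.99,"z": 0,"rx": 0,"ry": 0,"rz": 0}
    - {"x": -0.8,"y": 0.99,"z": 0,"rx": 0,"ry": 0,"rz": 0}
    - {"x": -0.8,"y": 0.99,"z": 0,"rx": 0,"ry": 0,"rz": 0}
    - {"x": -0.8,"y": 0.99,"z": 0,"rx": 0,"ry": 0,"rz": 0}
    - {"x": -0.8,"y": 0.99,"z": 0,"rx": 0,"ry": 0,"rz": 0}
    - {"x": -0.8,"y": 0.99,"z": 0,"rx": 0,"ry": 0,"rz": 0}
    - {"x": -0.8,"y": 0.99,"z": 0,"rx": 0,"ry": 0,"rz": 0}
    - {"x": -0.8,"y": 0.99,"z": 0,"rx": 0,"ry": 0,"rz": 0}
    - {"x": -0.8,"y": 0.99,"z": 0,"rx": 0,"ry": 0,"rz": 0}

```text
clock: 3.22
tool_pos: [0.6097, -0.0852, 0.1762]
orientation: [180.0, -0.0, -173.9]
force: [0.4, -1.6, 0.2]
opening: 0.0876
gripper_force: 0.0
```

```bash
python3 -c "
from h import *
go(.6094,-.0867,6.1,.002)"
```

```text
clock 3.23 pos [ 0.6097 -0.0852  0.1762] ori [ 1.8000e+02 -4.0000e-02 -1.7388e+02] j [ 10.  17. -11.  -0. -62. -94.] F [ 0.4 -1.6  0.2] open 0.0876
rz total 0.00  x 0.02 y -0.06 z 6.97
```

Emit:
play_rows:
  motion:
    - {"x": 0.02,"y": -0.05,"z": 0.9,"rx": 0,"ry": 0,"rz": 0}
    - {"x": 0,"y": 0,"z": 0.9,"rx": 0,"ry": 0,"rz": 0}
    - {"x": 0,"y": 0,"z": 0.9,"rx": 0,"ry": 0,"rz": 0}
    - {"x": 0,"y": 0,"z": 0.9,"rx": 0,"ry": 0,"rz": 0}
    - {"x": 0,"y": 0,"z": 0.9,"rx": 0,"ry": 0,"rz": 0}
    - {"x": 0,"y": 0,"z": 0.9,"rx": 0,"ry": 0,"rz": 0}
    - {"x": 0,"y": 0,"z": 0.9,"rx": 0,"ry": 0,"rz": 0}
    - {"x": 0,"y": 0,"z": 0.4,"rx": 0,"ry": 0,"rz": 0}
    - {"x": 0,"y": 0,"z": 0.25,"rx": 0,"ry": 0,"rz": 0}
    - {"x": 0,"y": 0,"z": 0,"rx": 0,"ry": 0,"rz": 0}

```text
clock: 4.47
tool_pos: [0.6093, -0.0874, 0.0029]
orientation: [-180.0, -0.0, -173.9]
force: [-0.2, -0.8, 0.8]
opening: 0.0875
gripper_force: 0.0
```

Emit:
play_rows:
  motion:
    - {"x": 0,"y": 0,"z": 0,"rx": 0,"ry": 0,"rz": 0}
    - {"x": 0,"y": 0,"z": 0,"rx": 0,"ry": 0,"rz": 0}
    - {"x": 0,"y": 0,"z": 0,"rx": 0,"ry": 0,"rz": 0}
    - {"x": 0,"y": 0,"z": 0,"rx": 0,"ry": 0,"rz": 0}
    - {"x": 0,"y": 0,"z": 0,"rx": 0,"ry": 0,"rz": 0}
    - {"x": 0,"y": 0,"z": 0,"rx": 0,"ry": 0,"rz": 0}
  fingers: -1

```text
clock: 5.22
tool_pos: [0.6092, -0.0875, 0.0029]
orientation: [-180.0, 0.0, -173.9]
force: [0.5, -0.9, 1.4]
opening: 0.0454
gripper_force: 30.0
```

Emit:
play_rows:
  motion:
    - {"x": 0,"y": 0,"z": -0.3,"rx": 0,"ry": 0,"rz": 0}
    - {"x": 0,"y": 0,"z": -0.8,"rx": 0,"ry": 0,"rz": 0}
    - {"x": 0,"y": 0,"z": -0.9,"rx": 0,"ry": 0,"rz": -0.24}
    - {"x": 0,"y": 0,"z": -0.9,"rx": 0,"ry": 0,"rz": -0.23}
    - {"x": 0,"y": 0,"z": -0.5,"rx": 0,"ry": 0,"rz": 0}

```text
clock: 5.85
tool_pos: [0.6095, -0.0874, 0.0892]
orientation: [180.0, 0.1, -172.0]
force: [-0.4, -0.8, -2.5]
opening: 0.0452
gripper_force: 30.0
```

```bash
python3 -c "
from h import *
go(.454,-.336,8,.0165)"
```

```text
clock 5.85 pos [ 0.6095 -0.0874  0.0892] ori [ 1.8000e+02  8.0000e-02 -1.7201e+02] j [ 10.  22. -17.  -0. -51. -92.] F [-0.4 -0.8 -2.5] open 0.0452
rz total -0.00  x 7.54 y -8.98 z 2.91
```

12 rows of x 0.628, y −0.748; then check.

Emit:
play_rows:
  motion:
    - {"x": 0.3,"y": -0.36,"z": 0,"rx": 0,"ry": 0,"rz": 0}
    - {"x": 0.66,"y": -0.786,"z": 0,"rx": 0,"ry": 0,"rz": 0}
    - {"x": 0.66,"y": -0.786,"z": 0,"rx": 0,"ry": 0,"rz": 0}
    - {"x": 0.66,"y": -0.786,"z": 0,"rx": 0,"ry": 0,"rz": 0}
    - {"x": 0.66,"y": -0.786,"z": 0,"rx": 0,"ry": 0,"rz": 0}
    - {"x": 0.66,"y": -0.786,"z": 0,"rx": 0,"ry": 0,"rz": 0}
    - {"x": 0.66,"y": -0.786,"z": 0,"rx": 0,"ry": 0,"rz": 0}
    - {"x": 0.66,"y": -0.786,"z": 0,"rx": 0,"ry": 0,"rz": 0}
    - {"x": 0.66,"y": -0.786,"z": 0,"rx": 0,"ry": 0,"rz": 0}
    - {"x": 0.66,"y": -0.786,"z": 0,"rx": 0,"ry": 0,"rz": 0}
    - {"x": 0.66,"y": -0.786,"z": 0,"rx": 0,"ry": 0,"rz": 0}
    - {"x": 0.66,"y": -0.786,"z": 0,"rx": 0,"ry": 0,"rz": 0}
    - {"x": 0,"y": 0,"z": 0,"rx": 0,"ry": 0,"rz": 0}

```text
clock: 7.48
tool_pos: [0.4512, -0.3385, 0.0875]
orientation: [180.0, -0.0, -172.2]
force: [0.4, 0.6, -1.8]
opening: 0.0453
gripper_force: 30.0
```

```bash
python3 -c "
from h import *
go(.454,-.336,8,.0165)"
```

```text
clock 7.47 pos [ 0.4512 -0.3385  0.0875] ori [ 1.7998e+02 -4.0000e-02 -1.7217e+02] j [-17.  18. -24.   0. -49. -65.] F [ 0.4  0.6 -1.8] open 0.0453
rz total -0.04  x -0.13 y 0.08 z 2.84
```

Emit:
play_rows:
  motion:
    - {"x": -0.13,"y": 0.08,"z": 0.5,"rx": 0,"ry": 0,"rz": -0.04}
    - {"x": 0,"y": 0,"z": 0.7,"rx": 0,"ry": 0,"rz": 0}
    - {"x": 0,"y": 0,"z": 0.7,"rx": 0,"ry": 0,"rz": 0}
    - {"x": 0,"y": 0,"z": 0.4,"rx": 0,"ry": 0,"rz": 0}
    - {"x": 0,"y": 0,"z": 0.2,"rx": 0,"ry": 0,"rz": 0}
    - {"x": 0,"y": 0,"z": 0,"rx": 0,"ry": 0,"rz": 0}

```text
clock: 8.22
tool_pos: [0.4563, -0.3341, 0.0251]
orientation: [180.0, -0.0, -171.8]
force: [-0.5, -0.1, -1.8]
opening: 0.0453
gripper_force: 30.0
```

```bash
python3 -c "
from h import *
go(.454,-.336,8,.016)
c=cams.get_calibration('top');i=cams.snapshot('top');cv2.imwrite('pics/t1.png',i);s=cams.snapshot('side')
c=cams.get_calibration('side');u,v=proj([[.454,-.336,.02]],c)[0].astype(int);print(u,v)
a=cv2.resize(i[200:280,370:450],(400,400),interpolation=2);b=cv2.resize(s[v-50:v+30,u-40:u+40],(400,400),interpolation=2);cv2.imwrite('pics/v1.png',np.hstack([a,b]))"
```

```text
clock 8.22 pos [ 0.4563 -0.3341  0.0251] ori [ 1.7999e+02 -2.0000e-02 -1.7182e+02] j [-16.  22. -27.   0. -41. -65.] F [-0.5 -0.1 -1.8] open 0.0453
rz total 0.05  x 0.10 y -0.06 z 0.36
361 167
```

View pics/v1.png

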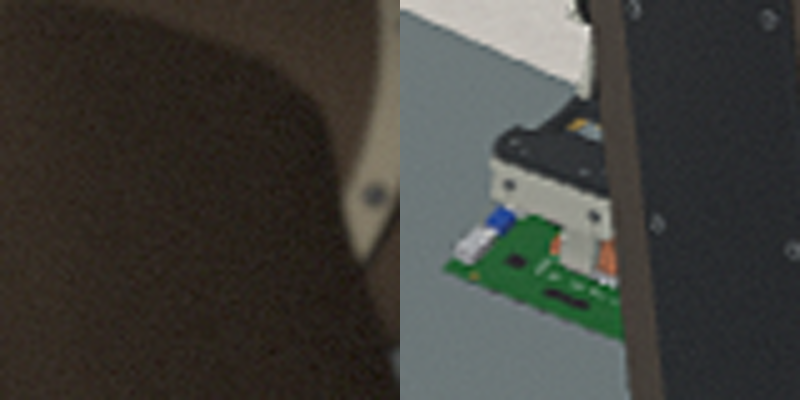

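Emit:
play_rows:
  motion:
    - {"x": 0.05,"y": -0.03,"z": 0.1,"rx": 0,"ry": 0,"rz": 0}
    - {"x": 0,"y": 0,"z": 0,"rx": 0,"ry": 0,"rz": 0}
    - {"x": 0,"y": 0,"z": 0,"rx": 0,"ry": 0,"rz": 0}

```text
clock: 8.7
tool_pos: [0.4552, -0.3353, 0.023]
orientation: [-180.0, 0.0, -171.9]
force: [0.4, 0.1, -2.1]
opening: 0.0453
gripper_force: 30.0
```

```bash
python3 -c "
from h import *
go(.454,-.336,8,.016)"
```

```text
clock 8.70 pos [ 0.4552 -0.3353  0.023 ] ori [-1.7999e+02  2.0000e-02 -1.7185e+02] j [-17.  23. -27.  -0. -40. -65.] F [ 0.4  0.1 -2.1] open 0.0453
rz total 0.04  x 0.05 y -0.02 z 0.28
```

Lower to contact gently.

Emit:
play_rows:
  motion:
    - {"x": 0.05,"y": -0.02,"z": 0.12,"rx": 0,"ry": 0,"rz": 0}
    - {"x": 0,"y": 0,"z": 0.1,"rx": 0,"ry": 0,"rz": 0}
    - {"x": 0,"y": 0,"z": 0.06,"rx": 0,"ry": 0,"rz": 0}
    - {"x": 0,"y": 0,"z": 0,"rx": 0,"ry": 0,"rz": 0}
    - {"x": 0,"y": 0,"z": 0,"rx": 0,"ry": 0,"rz": 0}

```text
clock: 9.32
tool_pos: [0.4538, -0.3358, 0.0159]
orientation: [180.0, -0.0, -171.8]
force: [-1.1, -0.4, 1.4]
opening: 0.0451
gripper_force: 30.0
```

Emit:
play_rows:
  motion:
    - {"x": 0,"y": 0,"z": 0,"rx": 0,"ry": 0,"rz": 0}
    - {"x": 0,"y": 0,"z": 0,"rx": 0,"ry": 0,"rz": 0}
    - {"x": 0,"y": 0,"z": 0,"rx": 0,"ry": 0,"rz": 0}
    - {"x": 0,"y": 0,"z": 0,"rx": 0,"ry": 0,"rz": 0}
    - {"x": 0,"y": 0,"z": -0.3,"rx": 0,"ry": 0,"rz": 0}
    - {"x": 0,"y": 0,"z": -0.9,"rx": 0,"ry": 0,"rz": 0}
    - {"x": 0,"y": 0,"z": -0.9,"rx": 0,"ry": 0,"rz": 0}
    - {"x": 0,"y": 0,"z": -0.9,"rx": 0,"ry": 0,"rz": -0.9}
    - {"x": 0,"y": 0,"z": -0.9,"rx": 0,"ry": 0,"rz": -0.9}
    - {"x": 0,"y": 0,"z": 0,"rx": 0,"ry": 0,"rz": -0.9}
    - {"x": 0,"y": 0,"z": 0,"rx": 0,"ry": 0,"rz": 0}
  fingers: 1

```text
clock: 10.7
tool_pos: [0.4541, -0.3359, 0.1141]
orientation: [-180.0, 0.1, -161.1]
force: [0.7, 0.6, -0.2]
opening: 0.0876
gripper_force: 0.0
```

```bash
python3 -c "
from h import *
go(.4227,.0928,19,.004)"
```

```text
clock 10.70 pos [ 0.4541 -0.3359  0.1141] ori [-1.7997e+02  5.0000e-02 -1.6106e+02] j [-17.  16. -22.  -0. -52. -54.] F [ 0.7  0.6 -0.2] open 0.0876
rz total -0.02  x -4.39 y 16.62 z 4.40
```

Emit:
play_rows:
  motion:
    - {"x": -0.244,"y": 0.923,"z": 0,"rx": 0,"ry": 0,"rz": 0}
    - {"x": -0.244,"y": 0.923,"z": 0,"rx": 0,"ry": 0,"rz": 0}
    - {"x": -0.244,"y": 0.923,"z": 0,"rx": 0,"ry": 0,"rz": 0}
    - {"x": -0.244,"y": 0.923,"z": 0,"rx": 0,"ry": 0,"rz": 0}
    - {"x": -0.244,"y": 0.923,"z": 0,"rx": 0,"ry": 0,"rz": 0}
    - {"x": -0.244,"y": 0.923,"z": 0,"rx": 0,"ry": 0,"rz": 0}
    - {"x": -0.244,"y": 0.923,"z": 0,"rx": 0,"ry": 0,"rz": 0}
    - {"x": -0.244,"y": 0.923,"z": 0,"rx": 0,"ry": 0,"rz": 0}
    - {"x": -0.244,"y": 0.923,"z": 0,"rx": 0,"ry": 0,"rz": 0}
    - {"x": -0.244,"y": 0.923,"z": 0,"rx": 0,"ry": 0,"rz": 0}
    - {"x": -0.244,"y": 0.923,"z": 0,"rx": 0,"ry": 0,"rz": 0}
    - {"x": -0.244,"y": 0.923,"z": 0,"rx": 0,"ry": 0,"rz": 0}
    - {"x": -0.244,"y": 0.923,"z": 0,"rx": 0,"ry": 0,"rz": 0}
    - {"x": -0.244,"y": 0.923,"z": 0,"rx": 0,"ry": 0,"rz": 0}
    - {"x": -0.244,"y": 0.923,"z": 0,"rx": 0,"ry": 0,"rz": 0}
    - {"x": -0.244,"y": 0.923,"z": 0,"rx": 0,"ry": 0,"rz": 0}
    - {"x": -0.244,"y": 0.923,"z": 0,"rx": 0,"ry": 0,"rz": 0}
    - {"x": -0.244,"y": 0.923,"z": 0,"rx": 0,"ry": 0,"rz": 0}
    - {"x": 0,"y": 0,"z": 0,"rx": 0,"ry": 0,"rz": 0}
    - {"x": 0,"y": 0,"z": 0,"rx": 0,"ry": 0,"rz": 0}

```text
clock: 13.2
tool_pos: [0.4226, 0.0923, 0.1132]
orientation: [-180.0, -0.0, -161.1]
force: [0.1, 0.3, 0.1]
opening: 0.0877
gripper_force: 0.0
```

```bash
cat > chk.py <<'E'
from h import *
i=cams.snapshot("top"); cv2.imwrite("pics/chk.png",i); c=cams.get_calibration("top")
d,off=mask(i,(409,240),17,S=8); P=cv2.resize(i[223:257,392:426],None,fx=8,fy=8,interpolation=cv2.INTER_CUBIC).astype(int)
m=P[:,:,2]-P[:,:,1]>0; n,l,st,ce=cv2.connectedComponentsWithStats(m.astype(np.uint8)); k=1+st[1:,4].argmax()
x,f=fitbox(l==k,(392,223),c,(-.023,.023,-.023,.023),.013,.021,[.454,-.336,.13])
print("plate",x[:2].round(4),np.degrees(x[2]).round(1),round(f,3))
E
python3 chk.py; python3 -c "
from h import *
go(.4227,.0928,19,.004)"
```

```text
plate [ 0.4543 -0.3342] 8.6 0.031
clock 13.25 pos [0.4227 0.0921 0.1132] ori [-1.7999e+02 -3.0000e-02 -1.6109e+02] j [  39.    4.  -38.   -0.  -48. -110.] F [ 0.7  0.3 -0.6] open 0.0876
rz total -0.02  x -0.01 y 0.02 z 4.37
```

Emit:
play_rows:
  motion:
    - {"x": 0,"y": 0.02,"z": 0.9,"rx": 0,"ry": 0,"rz": 0}
    - {"x": 0,"y": 0,"z": 0.9,"rx": 0,"ry": 0,"rz": 0}
    - {"x": 0,"y": 0,"z": 0.9,"rx": 0,"ry": 0,"rz": 0}
    - {"x": 0,"y": 0,"z": 0.9,"rx": 0,"ry": 0,"rz": 0}
    - {"x": 0,"y": 0,"z": 0.5,"rx": 0,"ry": 0,"rz": 0}
    - {"x": 0,"y": 0,"z": 0.25,"rx": 0,"ry": 0,"rz": 0}
    - {"x": 0,"y": 0,"z": 0,"rx": 0,"ry": 0,"rz": 0}
    - {"x": 0,"y": 0,"z": 0,"rx": 0,"ry": 0,"rz": 0}

```text
clock: 14.25
tool_pos: [0.4231, 0.0934, 0.0051]
orientation: [180.0, 0.1, -161.0]
force: [0.7, -0.4, 0.2]
opening: 0.0876
gripper_force: 0.0
```

Emit:
play_rows:
  motion:
    - {"x": 0,"y": 0,"z": 0,"rx": 0,"ry": 0,"rz": 0}
    - {"x": 0,"y": 0,"z": 0,"rx": 0,"ry": 0,"rz": 0}
    - {"x": 0,"y": 0,"z": 0,"rx": 0,"ry": 0,"rz": 0}
    - {"x": 0,"y": 0,"z": 0,"rx": 0,"ry": 0,"rz": 0}
    - {"x": 0,"y": 0,"z": 0,"rx": 0,"ry": 0,"rz": 0}
    - {"x": 0,"y": 0,"z": 0,"rx": 0,"ry": 0,"rz": 0}
  fingers: -1

```text
clock: 15.0
tool_pos: [0.4227, 0.093, 0.0046]
orientation: [-180.0, -0.0, -161.0]
force: [-1.3, -0.4, 2.3]
opening: 0.0496
gripper_force: 30.0
```

Emit:
play_rows:
  motion:
    - {"x": 0,"y": 0,"z": -0.3,"rx": 0,"ry": 0,"rz": 0}
    - {"x": 0,"y": 0,"z": -0.8,"rx": 0,"ry": 0,"rz": 0}
    - {"x": 0,"y": 0,"z": -0.9,"rx": 0,"ry": 0,"rz": 0.69}
    - {"x": 0,"y": 0,"z": -0.9,"rx": 0,"ry": 0,"rz": 0.69}
    - {"x": 0,"y": 0,"z": -0.8,"rx": 0,"ry": 0,"rz": 0.69}
    - {"x": 0,"y": 0,"z": -0.3,"rx": 0,"ry": 0,"rz": 0.69}
    - {"x": 0,"y": 0,"z": 0,"rx": 0,"ry": 0,"rz": 0}
    - {"x": 0,"y": 0,"z": 0,"rx": 0,"ry": 0,"rz": 0}

```text
clock: 16.0
tool_pos: [0.4224, 0.0929, 0.1043]
orientation: [-180.0, -0.0, -172.0]
force: [0.4, -0.1, -1.2]
opening: 0.0494
gripper_force: 30.0
```

```bash
python3 -c "
from h import *
go(.4543,-.3355,8,.0265)"
```

```text
clock 16.00 pos [0.4224 0.0929 0.1043] ori [-1.8000e+02 -3.0000e-02 -1.7203e+02] j [  39.    5.  -38.   -0.  -47. -121.] F [ 0.4 -0.1 -1.2] open 0.0494
rz total -0.01  x 1.12 y -17.15 z 3.11
```

Emit:
play_rows:
  motion:
    - {"x": 0.035,"y": -0.5,"z": 0,"rx": 0,"ry": 0,"rz": 0}
    - {"x": 0.064,"y": -0.98,"z": 0,"rx": 0,"ry": 0,"rz": 0}
    - {"x": 0.064,"y": -0.98,"z": 0,"rx": 0,"ry": 0,"rz": 0}
    - {"x": 0.064,"y": -0.98,"z": 0,"rx": 0,"ry": 0,"rz": 0}
    - {"x": 0.064,"y": -0.98,"z": 0,"rx": 0,"ry": 0,"rz": 0}
    - {"x": 0.064,"y": -0.98,"z": 0,"rx": 0,"ry": 0,"rz": 0}
    - {"x": 0.064,"y": -0.98,"z": 0,"rx": 0,"ry": 0,"rz": 0}
    - {"x": 0.064,"y": -0.98,"z": 0,"rx": 0,"ry": 0,"rz": 0}
    - {"x": 0.064,"y": -0.98,"z": 0,"rx": 0,"ry": 0,"rz": 0}
    - {"x": 0.064,"y": -0.98,"z": 0,"rx": 0,"ry": 0,"rz": 0}
    - {"x": 0.064,"y": -0.98,"z": 0,"rx": 0,"ry": 0,"rz": 0}
    - {"x": 0.064,"y": -0.98,"z": 0,"rx": 0,"ry": 0,"rz": 0}
    - {"x": 0.064,"y": -0.98,"z": 0,"rx": 0,"ry": 0,"rz": 0}
    - {"x": 0.064,"y": -0.98,"z": 0,"rx": 0,"ry": 0,"rz": 0}
    - {"x": 0.064,"y": -0.98,"z": 0,"rx": 0,"ry": 0,"rz": 0}
    - {"x": 0.064,"y": -0.98,"z": 0,"rx": 0,"ry": 0,"rz": 0}
    - {"x": 0.064,"y": -0.98,"z": 0,"rx": 0,"ry": 0,"rz": 0}
    - {"x": 0.064,"y": -0.97,"z": 0,"rx": 0,"ry": 0,"rz": 0}
    - {"x": 0,"y": 0,"z": 0,"rx": 0,"ry": 0,"rz": 0}
    - {"x": 0,"y": 0,"z": 0,"rx": 0,"ry": 0,"rz": 0}

```text
clock: 18.5
tool_pos: [0.4531, -0.3354, 0.1039]
orientation: [180.0, -0.1, -172.1]
force: [-0.3, 0.5, -0.5]
opening: 0.0495
gripper_force: 30.0
```

Emit:
play_rows:
  motion:
    - {"x": 0,"y": 0,"z": 0.5,"rx": 0,"ry": 0,"rz": 0}
    - {"x": 0,"y": 0,"z": 0.9,"rx": 0,"ry": 0,"rz": 0}
    - {"x": 0,"y": 0,"z": 0.9,"rx": 0,"ry": 0,"rz": 0}
    - {"x": 0,"y": 0,"z": 0.4,"rx": 0,"ry": 0,"rz": 0}
    - {"x": 0,"y": 0,"z": 0.1,"rx": 0,"ry": 0,"rz": 0}
    - {"x": 0,"y": 0,"z": 0,"rx": 0,"ry": 0,"rz": 0}
    - {"x": 0,"y": 0,"z": 0,"rx": 0,"ry": 0,"rz": 0}

```text
clock: 19.38
tool_pos: [0.4545, -0.3356, 0.0353]
orientation: [-180.0, 0.1, -172.1]
force: [-0.5, -0.2, -1.2]
opening: 0.0497
gripper_force: 30.0
```

```bash
python3 -c "
from h import *
go(.4543,-.3355,8,.0257)"
```

```text
clock 19.38 pos [ 0.4545 -0.3356  0.0353] ori [-1.7996e+02  7.0000e-02 -1.7207e+02] j [-17.  22. -27.   0. -42. -65.] F [-0.5 -0.2 -1.2] open 0.0497
rz total -0.02  x 0.01 y 0.00 z 0.38
```

Emit:
play_rows:
  motion:
    - {"x": 0,"y": 0,"z": 0.15,"rx": 0,"ry": 0,"rz": 0}
    - {"x": 0,"y": 0,"z": 0.13,"rx": 0,"ry": 0,"rz": 0}
    - {"x": 0,"y": 0,"z": 0.09,"rx": 0,"ry": 0,"rz": 0}
    - {"x": 0,"y": 0,"z": 0,"rx": 0,"ry": 0,"rz": 0}
    - {"x": 0,"y": 0,"z": 0,"rx": 0,"ry": 0,"rz": 0}

```text
clock: 20.0
tool_pos: [0.4539, -0.3354, 0.0256]
orientation: [-180.0, -0.0, -172.1]
force: [-2.1, 2.3, 5.0]
opening: 0.0497
gripper_force: 30.0
```

Emit:
play_rows:
  motion:
    - {"x": 0,"y": 0,"z": 0,"rx": 0,"ry": 0,"rz": 0}
    - {"x": 0,"y": 0,"z": 0,"rx": 0,"ry": 0,"rz": 0}
    - {"x": 0,"y": 0,"z": 0,"rx": 0,"ry": 0,"rz": 0}
    - {"x": 0,"y": 0,"z": 0,"rx": 0,"ry": 0,"rz": 0}
    - {"x": 0,"y": 0,"z": -0.3,"rx": 0,"ry": 0,"rz": 0}
    - {"x": 0,"y": 0,"z": -0.9,"rx": 0,"ry": 0,"rz": 0}
    - {"x": 0,"y": 0,"z": -0.9,"rx": 0,"ry": 0,"rz": 0}
    - {"x": 0,"y": 0,"z": -0.9,"rx": 0,"ry": 0,"rz": 0.85}
    - {"x": 0,"y": 0,"z": -0.9,"rx": 0,"ry": 0,"rz": 0.85}
    - {"x": 0,"y": 0,"z": 0,"rx": 0,"ry": 0,"rz": 0.85}
    - {"x": 0,"y": 0,"z": 0,"rx": 0,"ry": 0,"rz": 0.85}
    - {"x": 0,"y": 0,"z": 0,"rx": 0,"ry": 0,"rz": 0.83}
    - {"x": 0,"y": 0,"z": 0,"rx": 0,"ry": 0,"rz": 0}
  fingers: 1

```text
clock: 21.62
tool_pos: [0.454, -0.3355, 0.1233]
orientation: [-180.0, 0.0, 171.0]
force: [-0.0, 0.4, -0.4]
opening: 0.0879
gripper_force: 0.0
```

```bash
python3 -c "
from h import *
go(.4409,-.0794,-9,.004)"
```

```text
clock 21.62 pos [ 0.454  -0.3355  0.1233] ori [-1.7999e+02  3.0000e-02  1.7102e+02] j [-17.  15. -21.   0. -53. -82.] F [-0.   0.4 -0.4] open 0.0879
rz total 0.01  x 2.12 y 10.04 z 4.77
```

Emit:
play_rows:
  motion:
    - {"x": 0.193,"y": 0.913,"z": 0,"rx": 0,"ry": 0,"rz": 0}
    - {"x": 0.193,"y": 0.913,"z": 0,"rx": 0,"ry": 0,"rz": 0}
    - {"x": 0.193,"y": 0.913,"z": 0,"rx": 0,"ry": 0,"rz": 0}
    - {"x": 0.193,"y": 0.913,"z": 0,"rx": 0,"ry": 0,"rz": 0}
    - {"x": 0.193,"y": 0.913,"z": 0,"rx": 0,"ry": 0,"rz": 0}
    - {"x": 0.193,"y": 0.913,"z": 0,"rx": 0,"ry": 0,"rz": 0}
    - {"x": 0.193,"y": 0.913,"z": 0,"rx": 0,"ry": 0,"rz": 0}
    - {"x": 0.193,"y": 0.913,"z": 0,"rx": 0,"ry": 0,"rz": 0}
    - {"x": 0.193,"y": 0.913,"z": 0,"rx": 0,"ry": 0,"rz": 0}
    - {"x": 0.193,"y": 0.913,"z": 0,"rx": 0,"ry": 0,"rz": 0}
    - {"x": 0.193,"y": 0.913,"z": 0,"rx": 0,"ry": 0,"rz": 0}
    - {"x": 0,"y": 0,"z": 0,"rx": 0,"ry": 0,"rz": 0}
    - {"x": 0,"y": 0,"z": 0,"rx": 0,"ry": 0,"rz": 0}

```text
clock: 23.25
tool_pos: [0.4409, -0.0793, 0.123]
orientation: [180.0, 0.0, 171.1]
force: [-0.3, -0.4, -0.9]
opening: 0.0874
gripper_force: 0.0
```

Run:
```python
from h import *
go(.4409,-.0794,-9,.004)
i=cams.snapshot("top"); cv2.imwrite("pics/chk2.png",i); c=cams.get_calibration("top")
P=cv2.resize(i[222:258,391:427],None,fx=8,fy=8,interpolation=cv2.INTER_CUBIC).astype(int)
m=(P[:,:,2]-P[:,:,0]>-12)&(P.min(2)>58)
m=cv2.morphologyEx(m.astype(np.uint8),cv2.MORPH_OPEN,np.ones((41,41)))
x,f=fitbox(m>0,(391,222),c,(-.025,.025,-.025,.025),.021,.046,[.454,-.336,.13])
print("sink",x[:2].round(4),np.degrees(x[2]).round(1),round(f,3))
cv2.imwrite("pics/v2.png",np.hstack([P,np.dstack([m*255]*3)]))
```

```text
clock 23.25 pos [ 0.4409 -0.0793  0.123 ] ori [1.7999e+02 2.0000e-02 1.7107e+02] j [  15.    5.  -35.    0.  -50. -114.] F [-0.3 -0.4 -0.9] open 0.0874
rz total 0.02  x 0.00 y -0.01 z 4.76
sink [ 0.4544 -0.3341] 8.6 0.079[ WARN:0@1.232] global loadsave.cpp:1063 imwrite_ Unsupported depth image for selected encoder is fallbacked to CV_8U.
```

View pics/v2.png

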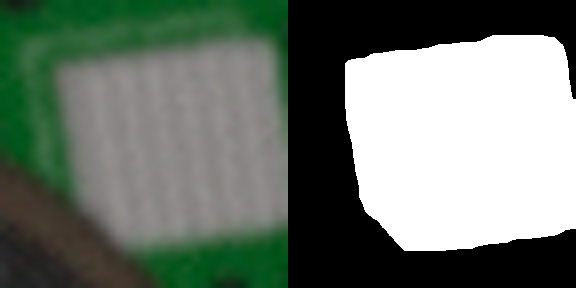

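The heatsink sits square on the plate, at about (0.454, -0.334). Next is the fan.

Emit:
play_rows:
  motion:
    - {"x": 0,"y": 0,"z": 0.9,"rx": 0,"ry": 0,"rz": 0}
    - {"x": 0,"y": 0,"z": 0.9,"rx": 0,"ry": 0,"rz": 0}
    - {"x": 0,"y": 0,"z": 0.9,"rx": 0,"ry": 0,"rz": 0}
    - {"x": 0,"y": 0,"z": 0.9,"rx": 0,"ry": 0,"rz": 0}
    - {"x": 0,"y": 0,"z": 0.7,"rx": 0,"ry": 0,"rz": 0}
    - {"x": 0,"y": 0,"z": 0.4,"rx": 0,"ry": 0,"rz": 0}
    - {"x": 0,"y": 0,"z": 0.05,"rx": 0,"ry": 0,"rz": 0}
    - {"x": 0,"y": 0,"z": 0,"rx": 0,"ry": 0,"rz": 0}

```text
clock: 24.3
tool_pos: [0.4412, -0.0792, 0.0045]
orientation: [180.0, 0.0, 171.0]
force: [-0.4, -0.2, 0.8]
opening: 0.0874
gripper_force: 0.0
```

Emit:
play_rows:
  motion:
    - {"x": 0,"y": 0,"z": 0,"rx": 0,"ry": 0,"rz": 0}
    - {"x": 0,"y": 0,"z": 0,"rx": 0,"ry": 0,"rz": 0}
    - {"x": 0,"y": 0,"z": 0,"rx": 0,"ry": 0,"rz": 0}
    - {"x": 0,"y": 0,"z": 0,"rx": 0,"ry": 0,"rz": 0}
    - {"x": 0,"y": 0,"z": 0,"rx": 0,"ry": 0,"rz": 0}
    - {"x": 0,"y": 0,"z": 0,"rx": 0,"ry": 0,"rz": 0}
  fingers: -1

```text
clock: 25.05
tool_pos: [0.4409, -0.0791, 0.0041]
orientation: [180.0, 0.0, 171.0]
force: [-0.4, 0.5, 1.8]
opening: 0.0496
gripper_force: 30.0
```

Emit:
play_rows:
  motion:
    - {"x": 0,"y": 0,"z": -0.3,"rx": 0,"ry": 0,"rz": 0}
    - {"x": 0,"y": 0,"z": -0.8,"rx": 0,"ry": 0,"rz": 0}
    - {"x": 0,"y": 0,"z": -0.9,"rx": 0,"ry": 0,"rz": -0.85}
    - {"x": 0,"y": 0,"z": -0.9,"rx": 0,"ry": 0,"rz": -0.85}
    - {"x": 0,"y": 0,"z": -0.9,"rx": 0,"ry": 0,"rz": -0.85}
    - {"x": 0,"y": 0,"z": -0.7,"rx": 0,"ry": 0,"rz": -0.85}
    - {"x": 0,"y": 0,"z": -0.3,"rx": 0,"ry": 0,"rz": -0.85}
    - {"x": 0,"y": 0,"z": 0,"rx": 0,"ry": 0,"rz": 0}
    - {"x": 0,"y": 0,"z": 0,"rx": 0,"ry": 0,"rz": 0}

```text
clock: 26.18
tool_pos: [0.4405, -0.0792, 0.1239]
orientation: [180.0, -0.0, -172.1]
force: [0.2, -0.0, -0.4]
opening: 0.0498
gripper_force: 30.0
```

```bash
python3 -c "
from h import *
go(.4543,-.3355,8,.0515)"
```

```text
clock 26.18 pos [ 0.4405 -0.0792  0.1239] ori [ 1.7999e+02 -2.0000e-02 -1.7208e+02] j [ 15.   5. -35.  -0. -50. -97.] F [ 0.2 -0.  -0.4] open 0.0498
rz total -0.02  x 0.88 y -10.23 z 2.89
```

Emit:
play_rows:
  motion:
    - {"x": 0.073,"y": -0.45,"z": 0,"rx": 0,"ry": 0,"rz": 0}
    - {"x": 0.073,"y": -0.889,"z": 0,"rx": 0,"ry": 0,"rz": 0}
    - {"x": 0.073,"y": -0.889,"z": 0,"rx": 0,"ry": 0,"rz": 0}
    - {"x": 0.073,"y": -0.889,"z": 0,"rx": 0,"ry": 0,"rz": 0}
    - {"x": 0.073,"y": -0.889,"z": 0,"rx": 0,"ry": 0,"rz": 0}
    - {"x": 0.073,"y": -0.889,"z": 0,"rx": 0,"ry": 0,"rz": 0}
    - {"x": 0.073,"y": -0.889,"z": 0,"rx": 0,"ry": 0,"rz": 0}
    - {"x": 0.073,"y": -0.889,"z": 0,"rx": 0,"ry": 0,"rz": 0}
    - {"x": 0.073,"y": -0.889,"z": 0,"rx": 0,"ry": 0,"rz": 0}
    - {"x": 0.073,"y": -0.889,"z": 0,"rx": 0,"ry": 0,"rz": 0}
    - {"x": 0.073,"y": -0.889,"z": 0,"rx": 0,"ry": 0,"rz": 0}
    - {"x": 0.073,"y": -0.889,"z": 0,"rx": 0,"ry": 0,"rz": 0}
    - {"x": 0,"y": 0,"z": 0,"rx": 0,"ry": 0,"rz": 0}
    - {"x": 0,"y": 0,"z": 0.5,"rx": 0,"ry": 0,"rz": 0}
    - {"x": 0,"y": 0,"z": 0.8,"rx": 0,"ry": 0,"rz": 0}
    - {"x": 0,"y": 0,"z": 0.8,"rx": 0,"ry": 0,"rz": 0}
    - {"x": 0,"y": 0,"z": 0.4,"rx": 0,"ry": 0,"rz": 0}
    - {"x": 0,"y": 0,"z": 0.1,"rx": 0,"ry": 0,"rz": 0}
    - {"x": 0,"y": 0,"z": 0,"rx": 0,"ry": 0,"rz": 0}
    - {"x": 0,"y": 0,"z": 0,"rx": 0,"ry": 0,"rz": 0}

```text
clock: 28.68
tool_pos: [0.4552, -0.3356, 0.0597]
orientation: [-180.0, 0.1, -172.0]
force: [-0.3, -0.7, -1.2]
opening: 0.0497
gripper_force: 30.0
```

```bash
python3 -c "
from h import *
go(.4543,-.3355,8,.0502)"
```

```text
clock 28.68 pos [ 0.4552 -0.3356  0.0597] ori [-1.7997e+02  6.0000e-02 -1.7199e+02] j [-17.  20. -25.   0. -45. -65.] F [-0.3 -0.7 -1.2] open 0.0497
rz total 0.00  x 0.04 y 0.01 z 0.38
```

Emit:
play_rows:
  motion:
    - {"x": 0.03,"y": 0,"z": 0.14,"rx": 0,"ry": 0,"rz": 0}
    - {"x": 0,"y": 0,"z": 0.13,"rx": 0,"ry": 0,"rz": 0}
    - {"x": 0,"y": 0,"z": 0.09,"rx": 0,"ry": 0,"rz": 0}
    - {"x": 0,"y": 0,"z": 0,"rx": 0,"ry": 0,"rz": 0}
    - {"x": 0,"y": 0,"z": 0,"rx": 0,"ry": 0,"rz": 0}

```text
clock: 29.3
tool_pos: [0.4539, -0.3356, 0.0502]
orientation: [-180.0, -0.0, -172.0]
force: [-1.0, 1.2, 3.8]
opening: 0.05
gripper_force: 30.0
```

Emit:
play_rows:
  motion:
    - {"x": 0,"y": 0,"z": 0,"rx": 0,"ry": 0,"rz": 0}
    - {"x": 0,"y": 0,"z": 0,"rx": 0,"ry": 0,"rz": 0}
    - {"x": 0,"y": 0,"z": 0,"rx": 0,"ry": 0,"rz": 0}
    - {"x": 0,"y": 0,"z": 0,"rx": 0,"ry": 0,"rz": 0}
    - {"x": 0,"y": 0,"z": -0.3,"rx": 0,"ry": 0,"rz": 0}
    - {"x": 0,"y": 0,"z": -0.9,"rx": 0,"ry": 0,"rz": 0}
    - {"x": 0,"y": 0,"z": -0.9,"rx": 0,"ry": 0,"rz": 0}
    - {"x": 0,"y": 0,"z": -0.9,"rx": 0,"ry": 0,"rz": -0.81}
    - {"x": 0,"y": 0,"z": -0.9,"rx": 0,"ry": 0,"rz": -0.81}
    - {"x": 0,"y": 0,"z": 0,"rx": 0,"ry": 0,"rz": -0.81}
    - {"x": 0,"y": 0,"z": 0,"rx": 0,"ry": 0,"rz": -0.81}
    - {"x": 0,"y": 0,"z": 0,"rx": 0,"ry": 0,"rz": -0.81}
    - {"x": 0,"y": 0,"z": 0,"rx": 0,"ry": 0,"rz": -0.81}
    - {"x": 0,"y": 0,"z": 0,"rx": 0,"ry": 0,"rz": -0.81}
    - {"x": 0,"y": 0,"z": 0,"rx": 0,"ry": 0,"rz": 0}
  fingers: 1

```text
clock: 31.18
tool_pos: [0.4541, -0.3356, 0.1481]
orientation: [-180.0, 0.0, -149.3]
force: [0.8, 0.9, -0.3]
opening: 0.0879
gripper_force: 0.0
```

```bash
python3 -c "
from h import *
go(.6006,.1229,30.7,.002)"
```

```text
clock 31.18 pos [ 0.4541 -0.3356  0.1481] ori [-1.7997e+02  2.0000e-02 -1.4934e+02] j [-17.  14. -20.   0. -56. -43.] F [ 0.8  0.9 -0.3] open 0.0879
rz total -0.01  x -14.40 y 12.78 z 5.84
```

Emit:
play_rows:
  motion:
    - {"x": -0.8,"y": 0.71,"z": 0,"rx": 0,"ry": 0,"rz": 0}
    - {"x": -0.8,"y": 0.71,"z": 0,"rx": 0,"ry": 0,"rz": 0}
    - {"x": -0.8,"y": 0.71,"z": 0,"rx": 0,"ry": 0,"rz": 0}
    - {"x": -0.8,"y": 0.71,"z": 0,"rx": 0,"ry": 0,"rz": 0}
    - {"x": -0.8,"y": 0.71,"z": 0,"rx": 0,"ry": 0,"rz": 0}
    - {"x": -0.8,"y": 0.71,"z": 0,"rx": 0,"ry": 0,"rz": 0}
    - {"x": -0.8,"y": 0.71,"z": 0,"rx": 0,"ry": 0,"rz": 0}
    - {"x": -0.8,"y": 0.71,"z": 0,"rx": 0,"ry": 0,"rz": 0}
    - {"x": -0.8,"y": 0.71,"z": 0,"rx": 0,"ry": 0,"rz": 0}
    - {"x": -0.8,"y": 0.71,"z": 0,"rx": 0,"ry": 0,"rz": 0}
    - {"x": -0.8,"y": 0.71,"z": 0,"rx": 0,"ry": 0,"rz": 0}
    - {"x": -0.8,"y": 0.71,"z": 0,"rx": 0,"ry": 0,"rz": 0}
    - {"x": -0.8,"y": 0.71,"z": 0,"rx": 0,"ry": 0,"rz": 0}
    - {"x": -0.8,"y": 0.71,"z": 0,"rx": 0,"ry": 0,"rz": 0}
    - {"x": -0.8,"y": 0.71,"z": 0,"rx": 0,"ry": 0,"rz": 0}
    - {"x": -0.8,"y": 0.71,"z": 0,"rx": 0,"ry": 0,"rz": 0}
    - {"x": -0.8,"y": 0.71,"z": 0,"rx": 0,"ry": 0,"rz": 0}
    - {"x": -0.8,"y": 0.71,"z": 0,"rx": 0,"ry": 0,"rz": 0}
    - {"x": 0,"y": 0,"z": 0,"rx": 0,"ry": 0,"rz": 0}
    - {"x": 0,"y": 0,"z": 0,"rx": 0,"ry": 0,"rz": 0}

```text
clock: 33.67
tool_pos: [0.6004, 0.1232, 0.1473]
orientation: [180.0, -0.0, -149.3]
force: [0.7, -0.8, -0.7]
opening: 0.088
gripper_force: 0.0
```

Run:
```python
from h import *
go(.6006,.1229,30.7,.002)
i=cams.snapshot("top"); cv2.imwrite("pics/chk3.png",i); c=cams.get_calibration("top")
big=cv2.resize(i[218:262,387:431],None,fx=12,fy=12,interpolation=cv2.INTER_CUBIC)
for z,s,col in((.066,.025,(0,255,255)),(.046,.025,(255,255,0))):
    a=np.radians(8.3);P=[[.4543+s*(np.cos(a)*u-np.sin(a)*v),-.3345+s*(np.sin(a)*u+np.cos(a)*v),z] for u,v in((1,1),(1,-1),(-1,-1),(-1,1))]
    cv2.polylines(big,[np.int32((proj(P,c)-[387,218]+.5)*12)],True,col,1)
cv2.imwrite("pics/v3.png",big)
```

```text
clock 33.67 pos [0.6004 0.1232 0.1473] ori [ 1.8000e+02 -4.0000e-02 -1.4931e+02] j [ 30.  18. -14.  -0. -58. -89.] F [ 0.7 -0.8 -0.7] open 0.0880
rz total -0.00  x -0.00 y -0.01 z 5.81
```

View pics/v3.png

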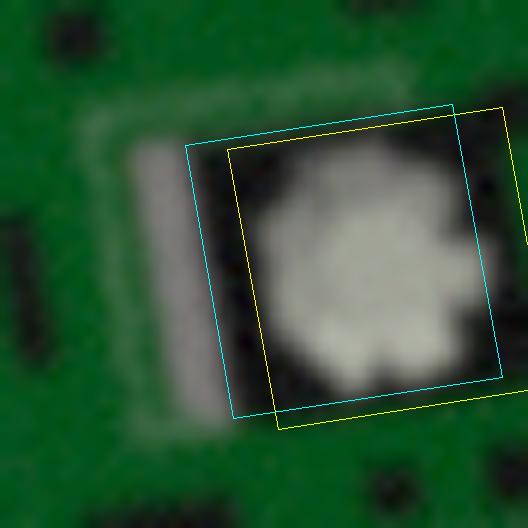

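The fan sits where predicted on the heatsink: its edge falls on the cyan outline, at about x = 190 in the crop. The guard is next.

Emit:
play_rows:
  motion:
    - {"x": 0,"y": 0,"z": 0.9,"rx": 0,"ry": 0,"rz": 0}
    - {"x": 0,"y": 0,"z": 0.9,"rx": 0,"ry": 0,"rz": 0}
    - {"x": 0,"y": 0,"z": 0.9,"rx": 0,"ry": 0,"rz": 0}
    - {"x": 0,"y": 0,"z": 0.9,"rx": 0,"ry": 0,"rz": 0}
    - {"x": 0,"y": 0,"z": 0.9,"rx": 0,"ry": 0,"rz": 0}
    - {"x": 0,"y": 0,"z": 0.7,"rx": 0,"ry": 0,"rz": 0}
    - {"x": 0,"y": 0,"z": 0.4,"rx": 0,"ry": 0,"rz": 0}
    - {"x": 0,"y": 0,"z": 0.18,"rx": 0,"ry": 0,"rz": 0}
    - {"x": 0,"y": 0,"z": 0,"rx": 0,"ry": 0,"rz": 0}

```text
clock: 34.85
tool_pos: [0.6008, 0.123, 0.0032]
orientation: [-180.0, 0.0, -149.3]
force: [0.5, -0.0, -0.5]
opening: 0.0881
gripper_force: 0.0
```

Emit:
play_rows:
  motion:
    - {"x": 0,"y": 0,"z": 0,"rx": 0,"ry": 0,"rz": 0}
    - {"x": 0,"y": 0,"z": 0,"rx": 0,"ry": 0,"rz": 0}
    - {"x": 0,"y": 0,"z": 0,"rx": 0,"ry": 0,"rz": 0}
    - {"x": 0,"y": 0,"z": 0,"rx": 0,"ry": 0,"rz": 0}
    - {"x": 0,"y": 0,"z": 0,"rx": 0,"ry": 0,"rz": 0}
    - {"x": 0,"y": 0,"z": 0,"rx": 0,"ry": 0,"rz": 0}
  fingers: -1

```text
clock: 35.6
tool_pos: [0.6006, 0.123, 0.0032]
orientation: [-180.0, 0.0, -149.3]
force: [0.2, -0.8, 2.4]
opening: 0.0494
gripper_force: 30.0
```

Emit:
play_rows:
  motion:
    - {"x": 0,"y": 0,"z": -0.3,"rx": 0,"ry": 0,"rz": 0}
    - {"x": 0,"y": 0,"z": -0.8,"rx": 0,"ry": 0,"rz": 0}
    - {"x": 0,"y": 0,"z": -0.9,"rx": 0,"ry": 0,"rz": 0.81}
    - {"x": 0,"y": 0,"z": -0.9,"rx": 0,"ry": 0,"rz": 0.81}
    - {"x": 0,"y": 0,"z": -0.9,"rx": 0,"ry": 0,"rz": 0.81}
    - {"x": 0,"y": 0,"z": -0.9,"rx": 0,"ry": 0,"rz": 0.81}
    - {"x": 0,"y": 0,"z": -0.7,"rx": 0,"ry": 0,"rz": 0.81}
    - {"x": 0,"y": 0,"z": -0.3,"rx": 0,"ry": 0,"rz": 0.81}
    - {"x": 0,"y": 0,"z": 0,"rx": 0,"ry": 0,"rz": 0.81}
    - {"x": 0,"y": 0,"z": 0,"rx": 0,"ry": 0,"rz": 0}
    - {"x": 0,"y": 0,"z": 0,"rx": 0,"ry": 0,"rz": 0}

```text
clock: 36.98
tool_pos: [0.6005, 0.1229, 0.1456]
orientation: [-180.0, -0.0, -171.9]
force: [-0.4, 0.7, 0.3]
opening: 0.0492
gripper_force: 30.0
```

```bash
python3 -c "
from h import *
go(.4543,-.3355,8,.0685)"
```

```text
clock 36.98 pos [0.6005 0.1229 0.1456] ori [-180.     -0.   -171.93] j [  30.   18.  -14.    0.  -58. -112.] F [-0.4  0.7  0.3] open 0.0492
rz total 0.02  x 8.34 y -17.34 z 3.09
```

Emit:
play_rows:
  motion:
    - {"x": 0.463,"y": -0.963,"z": 0,"rx": 0,"ry": 0,"rz": 0}
    - {"x": 0.463,"y": -0.963,"z": 0,"rx": 0,"ry": 0,"rz": 0}
    - {"x": 0.463,"y": -0.963,"z": 0,"rx": 0,"ry": 0,"rz": 0}
    - {"x": 0.463,"y": -0.963,"z": 0,"rx": 0,"ry": 0,"rz": 0}
    - {"x": 0.463,"y": -0.963,"z": 0,"rx": 0,"ry": 0,"rz": 0}
    - {"x": 0.463,"y": -0.963,"z": 0,"rx": 0,"ry": 0,"rz": 0}
    - {"x": 0.463,"y": -0.963,"z": 0,"rx": 0,"ry": 0,"rz": 0}
    - {"x": 0.463,"y": -0.963,"z": 0,"rx": 0,"ry": 0,"rz": 0}
    - {"x": 0.463,"y": -0.963,"z": 0,"rx": 0,"ry": 0,"rz": 0}
    - {"x": 0.463,"y": -0.963,"z": 0,"rx": 0,"ry": 0,"rz": 0}
    - {"x": 0.463,"y": -0.963,"z": 0,"rx": 0,"ry": 0,"rz": 0}
    - {"x": 0.463,"y": -0.963,"z": 0,"rx": 0,"ry": 0,"rz": 0}
    - {"x": 0.463,"y": -0.963,"z": 0,"rx": 0,"ry": 0,"rz": 0}
    - {"x": 0.463,"y": -0.963,"z": 0,"rx": 0,"ry": 0,"rz": 0}
    - {"x": 0.463,"y": -0.963,"z": 0,"rx": 0,"ry": 0,"rz": 0}
    - {"x": 0.463,"y": -0.963,"z": 0,"rx": 0,"ry": 0,"rz": 0}
    - {"x": 0.463,"y": -0.963,"z": 0,"rx": 0,"ry": 0,"rz": 0}
    - {"x": 0.463,"y": -0.963,"z": 0,"rx": 0,"ry": 0,"rz": 0}
    - {"x": 0,"y": 0,"z": 0,"rx": 0,"ry": 0,"rz": 0}
    - {"x": 0,"y": 0,"z": 0,"rx": 0,"ry": 0,"rz": 0}

```text
clock: 39.48
tool_pos: [0.4537, -0.3356, 0.1456]
orientation: [180.0, 0.0, -172.1]
force: [-0.3, -0.9, -1.1]
opening: 0.0495
gripper_force: 30.0
```

Emit:
play_rows:
  motion:
    - {"x": 0,"y": 0,"z": 0.5,"rx": 0,"ry": 0,"rz": 0}
    - {"x": 0,"y": 0,"z": 0.8,"rx": 0,"ry": 0,"rz": 0}
    - {"x": 0,"y": 0,"z": 0.8,"rx": 0,"ry": 0,"rz": 0}
    - {"x": 0,"y": 0,"z": 0.5,"rx": 0,"ry": 0,"rz": 0}
    - {"x": 0,"y": 0,"z": 0.1,"rx": 0,"ry": 0,"rz": 0}
    - {"x": 0,"y": 0,"z": 0,"rx": 0,"ry": 0,"rz": 0}
    - {"x": 0,"y": 0,"z": 0,"rx": 0,"ry": 0,"rz": 0}

```text
clock: 40.35
tool_pos: [0.4551, -0.3354, 0.0787]
orientation: [-180.0, 0.1, -172.0]
force: [0.1, -1.0, -0.3]
opening: 0.0495
gripper_force: 30.0
```

```bash
python3 -c "
from h import *
go(.454,-.3355,8,.069)"
```

```text
clock 40.35 pos [ 0.4551 -0.3354  0.0787] ori [-1.7996e+02  6.0000e-02 -1.7199e+02] j [-17.  18. -24.   0. -47. -65.] F [ 0.1 -1.  -0.3] open 0.0495
rz total 0.00  x 0.04 y 0.00 z 0.39
```

Emit:
play_rows:
  motion:
    - {"x": 0.03,"y": 0,"z": 0.14,"rx": 0,"ry": 0,"rz": 0}
    - {"x": 0,"y": 0,"z": 0.14,"rx": 0,"ry": 0,"rz": 0}
    - {"x": 0,"y": 0,"z": 0.09,"rx": 0,"ry": 0,"rz": 0}
    - {"x": 0,"y": 0,"z": 0,"rx": 0,"ry": 0,"rz": 0}
    - {"x": 0,"y": 0,"z": 0,"rx": 0,"ry": 0,"rz": 0}

```text
clock: 40.98
tool_pos: [0.4537, -0.3353, 0.0691]
orientation: [-180.0, -0.0, -172.0]
force: [-2.3, 2.4, 5.8]
opening: 0.0491
gripper_force: 30.0
```

Contact. Release, lift, and move clear.

Emit:
play_rows:
  motion:
    - {"x": 0,"y": 0,"z": 0,"rx": 0,"ry": 0,"rz": 0}
    - {"x": 0,"y": 0,"z": 0,"rx": 0,"ry": 0,"rz": 0}
    - {"x": 0,"y": 0,"z": 0,"rx": 0,"ry": 0,"rz": 0}
    - {"x": 0,"y": 0,"z": 0,"rx": 0,"ry": 0,"rz": 0}
    - {"x": 0,"y": 0,"z": -0.3,"rx": 0,"ry": 0,"rz": 0}
    - {"x": 0,"y": 0,"z": -0.9,"rx": 0,"ry": 0,"rz": 0}
    - {"x": 0,"y": 0,"z": -0.9,"rx": 0,"ry": 0,"rz": 0}
    - {"x": 0,"y": 0,"z": -0.9,"rx": 0,"ry": 0,"rz": 0}
    - {"x": 0,"y": 0.9,"z": 0,"rx": 0,"ry": 0,"rz": 0}
    - {"x": 0,"y": 0.9,"z": 0,"rx": 0,"ry": 0,"rz": 0}
    - {"x": 0,"y": 0.9,"z": 0,"rx": 0,"ry": 0,"rz": 0}
    - {"x": 0,"y": 0.9,"z": 0,"rx": 0,"ry": 0,"rz": 0}
    - {"x": 0,"y": 0.9,"z": 0,"rx": 0,"ry": 0,"rz": 0}
    - {"x": 0,"y": 0.9,"z": 0,"rx": 0,"ry": 0,"rz": 0}
    - {"x": 0,"y": 0.9,"z": 0,"rx": 0,"ry": 0,"rz": 0}
    - {"x": 0,"y": 0.9,"z": 0,"rx": 0,"ry": 0,"rz": 0}
    - {"x": 0,"y": 0.9,"z": 0,"rx": 0,"ry": 0,"rz": 0}
    - {"x": 0,"y": 0,"z": 0,"rx": 0,"ry": 0,"rz": 0}
    - {"x": 0,"y": 0,"z": 0,"rx": 0,"ry": 0,"rz": 0}
  fingers: 1

```text
clock: 43.35
tool_pos: [0.426, -0.1349, 0.1443]
orientation: [-180.0, 0.0, -172.0]
force: [-0.1, -0.1, 0.7]
opening: 0.0875
gripper_force: 0.0
```

Run:
```python
from h import *
o=ctrl.get_obs();print(o["tool_pos"],o["opening"],o["qvel"].round(1))
i=cams.snapshot("top"); s=cams.snapshot("side"); c=cams.get_calibration("top")
big=cv2.resize(i[218:262,387:431],None,fx=9,fy=9,interpolation=cv2.INTER_CUBIC)
a=np.radians(8.3);P=[[.4543+.025*(np.cos(a)*u-np.sin(a)*v),-.3345+.025*(np.sin(a)*u+np.cos(a)*v),.074] for u,v in((1,1),(1,-1),(-1,-1),(-1,1))]
cv2.polylines(big,[np.int32((proj(P,c)-[387,218]+.5)*9)],True,(0,255,255),1)
cv2.imwrite("pics/v4.png",np.hstack([big,cv2.resize(s[115:205,310:400],(396,396),interpolation=2)]))
```

```text
[ 0.42595485 -0.13489597  0.14425685] 0.08754184986492503 [-0.6  0.3  0.   0.1  0.1 -0. ]
```

View pics/v4.png

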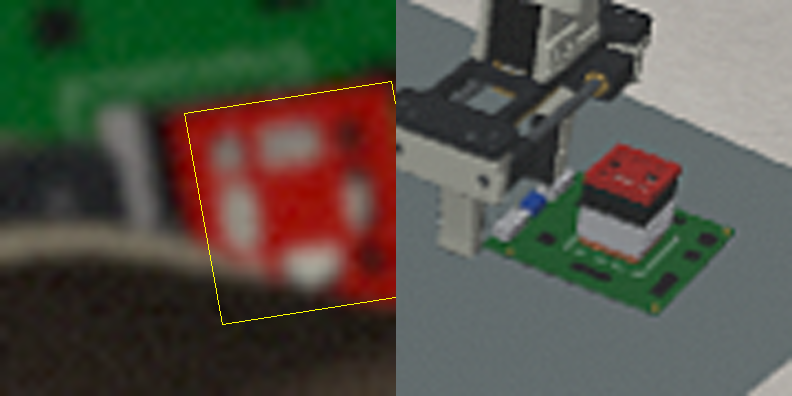

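The side view shows a neat, square stack of copper, heatsink, fan and guard, and the gripper is clear of it. Handing in.

```bash
python3 -c "
from plant import workorder
print(workorder.close_job())"
```

```text
the job is handed in; nothing more can be done
None
```

The copper plate, heatsink, fan and red guard are stacked in that order on the green board's processor, centred and square in the camera checks, and the job was handed in at about 43 s; no verdict was shown.

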